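Gauge the specimen mount and note the reading

TASK

There are two white lever gauges on the lab bench; one has a dark specimen mount standing under its lever, the other is empty. Press the loaded gauge's lever down by its handle until its foot meets the mount and the resistance turns firm, and press firmly for a moment, then let go: the lever stays there. Then note how far it travelled by sliding that gauge's grey marker along its rail until it stands level with the lever's pointer, and leave both there.

Things in the scene. Friction and masses are not known exactly. Their poses are not given: they have to be found in the camera images.
- handle (a point): Middle of the upper face of the loaded gauge's handle: black paddle 60 x 32 x 12 mm, 168 mm from the lever's axle (120 mm above bench), on the robot's side. Starts 178 to 192 mm high, swings down in an upright plane to a height of 65 to 150 mm, set by the mount. No spring: 3 to 4 N down moves it, it stays where left. On the mount it stops dead: 8 to 15 N down is a firm press.
- foot (a point): Centre of the round steel foot (ball of radius 10 mm) under the middle of the loaded gauge's lever, about 80 mm from the axle towards the handle. It rests on the mount when it is 60 mm above the mount's origin (10 mm above its top).
- pointer (a point): Tip of the steel pointer, a thin blade 10 mm wide and 140 long standing up from the loaded gauge's axle and turning with the lever. It begins leaning away from the handle and swings towards the handle as that goes down: the tip, 245 to 262 mm above the bench, moves 20 to 105 mm along the rail, which runs 21 mm to its side.
- marker (a point): Middle of the top face (297 mm high) of the loaded gauge's grey marker: tab 14 mm along rail, 20 across, 42 tall, on a 26 x 22 mm block; grip it from above. z up, x along the rail away from the handle, y away from the pointer. Slides 135 mm along -x with 1.5 N, stays where left. Starts within 20 mm of the rail's far end, beyond all readings. Level with the pointer when its tip is at x = 0 here.
- mount: Dark resin specimen mount on the loaded gauge: upright cylinder, 40 mm diameter, 50 high, small brass specimen in its top. Origin: centre of its underside. Held fast in the steel anvil under the foot, sunk by an amount that varies: its top is 52 to 89 mm above the bench. The other gauge is alike but has no mount.

How it is judged:
On the way, in this order (a step that is already met when the one before it is completed fails the run):
1. the lever's foot is pressed firmly (over 5 N) on the mount (contact force between mount and anything else above 5 N and z of foot in the frame of mount below 0.063 m), for 0.15 s.
2. the marker stands level with the pointer, within 10 mm along the rail (x of pointer in the frame of marker between -0.01 and 0.01 m), for 0.2 s.
At the end, for the whole second after the job is handed in: The marker stands level with the pointer's tip, within 10 mm along the rail, and the lever's foot still rests on the mount (gap under 5 mm) (all of step 2 and z of foot in the frame of mount below 0.065 m); the robot touches nothing.
It also fails if it takes over 51 s, if anything falls off the work surface, if the arm or the gripper's body presses on something with over 40 N, if the wrist force passes 120 N, or if a joint passes its speed limit or range.

ROBOT

A 6-joint arm with a two-finger parallel gripper is mounted at the origin on the work surface. World frame = base frame: x ahead of the robot, y to its left, z up, the work surface at z = 0. Lengths are in m, angles in rad, forces in N, time in s.
With the tool pointing down it reaches from about 0.225 to 0.875 m from the base axis. Payload 3.4 kg.
Tool frame: the origin (TCP) lies at the very end of the fingers, on their centre line; the grasp point (between the pads) lies 19 mm behind it; z points along the fingers, y is the line along which they close (so a half turn about z gives the same grasp; the last joint's range is limited). The gripper opens to 85 mm and grips with 20 to 120 N. Pads are 22 mm wide; open, the fingers measure 114 mm over their backs; the gripper's body (76 mm by 85 mm) begins 54 mm behind the grasp point. The pads swing forward as they close: fully open they stand 13 mm farther back than shut.
Start: joints at [1.032, 0.276, 1.505, -0, 1.361, -0.121], TCP at [0.233, 0.526, 0.231] pointing down, gripper open.
Joint ranges: [-2.89, 2.89], [-0.75, 2.08], [0.22, 2.7], [-1.18, 4.32], [0.11, 2.71], [-2.7, 2.7]. Speed limits (rad/s): [2.57, 2.57, 3.14, 3.14, 3.14, 3.14].

INTERFACE

Orientations are given as a unit quaternion [w, x, y, z].
In Python, from bench import * gives the robot as it stands.
- The arm moves only by the tool step_arm, never from a script. Its arguments are lists of equal length, an entry for each row: "twist": the turn, a rotation vector about the world's x, y, z as a fraction of full scale, a list of three; "dp": the shift along the world's x, y, z as a fraction of full scale, a list of three; "jaw": the closure, from 0 (fully open) to 1 (shut). In form: {"twist": [[ax, ay, az], ...], "dp": [[x, y, z], ...], "jaw": [jaw, ...]}. A call has 1 to 8 rows; each row is the pose to reach, as a shift and turn from the pose commanded when the call began; what a row does not reach only later rows make up. Full scale, the value 1, is 0.2 m for a shift and pi/4 rad for a turn. A row lasts 1/10 s, in which the tool goes at most 50 mm and 8.59 degrees, less where a joint would pass 70% of its speed; a pose out of reach is approached as far as the arm can. A call with a number of a shift or a turn outside -1 to 1 is refused whole. A call with a gripper value outside its range is refused whole. The fingers move at their own pace and stop on an object; "squeeze" is the grip in N (left out, the last holds). Time passes only in rows, so rows that repeat a pose let the fingers close. It gives the time, the measured TCP pose, the force, the opening and the grip force at its end, in the units of the state.
- read_state(): the state, without advancing time (a new reading comes with each control period).
- get_image(name): name is "scene" or "top" or "wrist"; returns a dict with "color" (420x560x3 uint8, red, green, blue), "depth" (420x560 float32, m along the optical axis (not along the pixel's ray), 0 where there is no reading), "mtx" (3x3 intrinsics, pixels), "R" (3x3) and "t" (3): a world point X has camera coordinates R X + t. Camera axes: x right, y down, z forward; pixel columns grow to the right and rows downward; lengths in m; the calibration is good to about 2 mm. The wrist camera is an equidistant fisheye: a pixel r from the principal point sees the ray r / f radians off the axis. A picture is of the moment at which its call begins.
- close_job(): hands the job in; it is judged then, once.
The state is a dict: "time": time; "joints": joint angles; "joint_velocities": joint speeds; "joint_efforts": joint torques, N m; "position": TCP position; "eef_rot": TCP orientation; "wrist_force": force on the tool from outside, world axes, zero at the start; "moment": the same for the moment, N m; "gripper_width": opening from 0.0 (shut) to 1.0 (fully open); "grip_force": force on a finger pad.
Only numpy, scipy, OpenCV 4.12 (cv2) and the standard library are available. Lean on these libraries where they do the work, as an engineer would, in place of code of your own. Each camera call takes 0.05 s, during which the arm holds its last target. There are 200 camera calls.

## Working session

There is one attempt and no reset: what is moved stays moved. The work goes in short steps, Python scripts to look and compute and a tool call to move; the robot and the scene stay as the last step left them, time stands still between calls to the robot, and variables do not carry over. Pictures are saved under pics/ and viewed, at most 10 in all, crops included, and the job is handed in when it is done.

Besides the shell and the picture viewer there is one more tool, called by a JSON object that holds its "name" and its "arguments", one argument or row to a line. step_arm: Moves the arm, as the interface text tells. Shift numbers are shares of 0.2 m and turn numbers shares of pi/4 rad, none past 1 either way. Its arguments: {"type":"object","properties":{"twist":{"type":"array","items":{"type":"array","items":{"type":"number"}}},"dp":{"type":"array","items":{"type":"array","items":{"type":"number"}}},"jaw":{"type":"array","items":{"type":"number"}},"squeeze":{"type":"number"}},"required":["twist","dp","jaw"]}

```bash
mkdir -p pics
cat > h.py <<'E'
from bench import *
import numpy as np, cv2
def cloud(im):
    K=im["mtx"];d=im["depth"];v,u=np.mgrid[:d.shape[0],:d.shape[1]]
    P=np.stack([(u-K[0,2])/K[0,0]*d,(v-K[1,2])/K[1,1]*d,d],-1)
    return (P-im["t"])@im["R"]
def save(im,n): cv2.imwrite("pics/"+n,im["color"][:,:,::-1])
E
python3 - <<'E'
from h import *
for n in ["scene","top"]:
    im=get_image(n);save(im,n+"0.png");np.savez(n+"0.npz",**im)
    print(n,im["mtx"].tolist(),(-im["R"].T@im["t"]).round(3), (im["depth"]>0).mean())
print(read_state())
E
```

```text
scene [[457.92608639284447, 0.0, 281.2178546815819], [0.0, 457.92608639284447, 205.48793097031643], [0.0, 0.0, 1.0]] [1.018 0.684 0.766] 0.9960119047619047
top [[453.67384610278134, 0.0, 281.4993544251423], [0.0, 453.67384610278134, 215.66623711412026], [0.0, 0.0, 1.0]] [0.421 0.007 1.124] 0.9959906462585034
{'time': 0.1, 'joints': array([ 1.03201935e+00,  2.76543188e-01,  1.50602238e+00,  8.52820812e-06,
        1.36072725e+00, -1.20984986e-01]), 'joint_velocities': array([-1.62874952e-03,  3.85172336e-05, -1.25572692e-03, -1.20851338e-03,
        2.69315591e-04, -1.74042432e-04]), 'joint_efforts': array([ 1.30689641e-03, -4.17698336e+01, -2.46406406e+01, -2.62722569e-04,
        5.80759413e-03,  2.72780932e-05]), 'position': array([0.23304509, 0.52512426, 0.23051339]), 'eef_rot': array([-2.79312255e-04,  2.07380822e-01,  9.78259920e-01, -8.02895805e-04]), 'wrist_force': array([ 0.22242567, -0.2249883 , -0.14351789]), 'moment': array([-0.03865074, -0.00245036, -0.02035363]), 'grip_force': 0.0, 'gripper_width': 0.9995076289482667}
```

View pics/scene0.png

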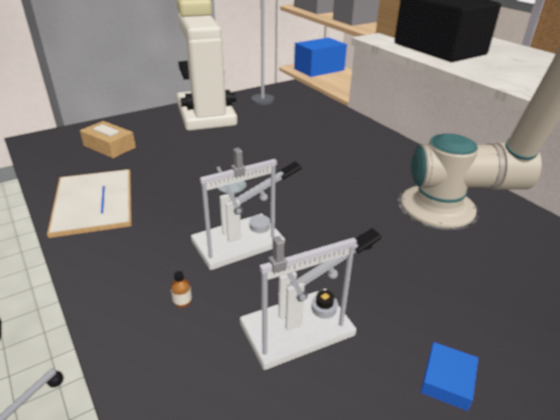

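View pics/top0.png

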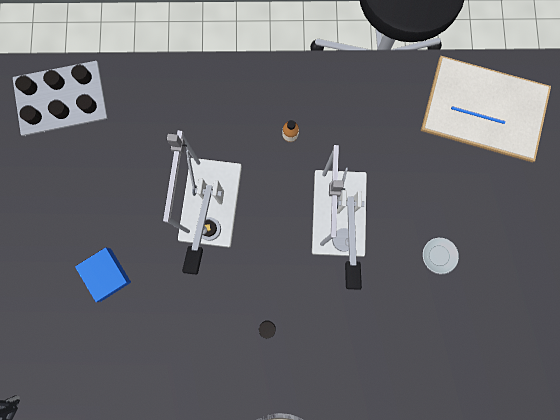

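The top picture shows the loaded gauge at left: handle at (193,260), mount with brass top at (209,229), and marker near (176,140). In the scene picture the loaded gauge is the nearer one, with its handle at (368,242), marker at (279,250) and mount at (325,300).

Run:
```python
from h import *
T=np.load("top0.npz");S=np.load("scene0.npz")
a=cv2.resize(T["color"][115:285,150:260],None,fx=3.5,fy=3.5,interpolation=2)
b=cv2.resize(S["color"][225:365,230:390],None,fx=2.6,fy=2.6*595/364,interpolation=2)
b=cv2.resize(S["color"][225:365,230:390],None,fx=2.5,fy=2.5,interpolation=2)
c=np.zeros((595,800,3),np.uint8);c[:a.shape[0],:a.shape[1]]=a;c[:b.shape[0],390:790]=b
cv2.imwrite("pics/crop.png",c[:,:,::-1])
for n,I,w in [("top",T,(115,285,150,260)),("scene",S,(225,365,230,390))]:
    P=cloud(I);C=I["color"].astype(int);m=np.zeros(P.shape[:2],bool);m[w[0]:w[1],w[2]:w[3]]=1
    z=P[...,2]
    dark=m&(C.max(2)<60)&(z>.15)&(z<.21)
    q=P[dark];print(n,"handle",len(q),q.mean(0).round(4),np.percentile(q,[2,98],axis=0).round(3).tolist())
    if len(q)>5:
        r=cv2.minAreaRect((q[:,:2]*1000).astype(np.float32));print(r)
    mk=m&(z>.285)&(z<.31);q=P[mk];print("marker top",len(q),q.mean(0).round(4) if len(q) else 0);v,u=np.nonzero(mk);print(list(zip(u,v))[:40])
    for lo,hi in [(.225,.245),(.245,.262),(.262,.285)]:
        k=m&(z>lo)&(z<hi);q=P[k]
        if len(q): print(lo,len(q),np.percentile(q,[0,5,50,95,100],axis=0).round(3).tolist())
```

```text
top handle 405 [0.4699 0.1737 0.1913] [[0.444, 0.157, 0.179], [0.498, 0.191, 0.201]]
((578.8944091796875, 173.92417907714844), (37.12041091918945, 274.0572509765625), 89.90665435791016)
marker top 96 [0.6954 0.1946 0.2952]
[(np.int64(168), np.int64(133)), (np.int64(168), np.int64(134)), (np.int64(169), np.int64(134)), (np.int64(170), np.int64(134)), (np.int64(171), np.int64(134)), (np.int64(172), np.int64(134)), (np.int64(173), np.int64(134)), (np.int64(174), np.int64(134)), (np.int64(175), np.int64(134)), (np.int64(176), np.int64(134)), (np.int64(167), np.int64(135)), (np.int64(168), np.int64(135)), (np.int64(169), np.int64(135)), (np.int64(170), np.int64(135)), (np.int64(171), np.int64(135)), (np.int64(172), np.int64(135)), (np.int64(173), np.int64(135)), (np.int64(174), np.int64(135)), (np.int64(175), np.int64(135)), (np.int64(176), np.int64(135)), (np.int64(177), np.int64(135)), (np.int64(167), np.int64(136)), (np.int64(168), np.int64(136)), (np.int64(169), np.int64(136)), (np.int64(170), np.int64(136)), (np.int64(171), np.int64(136)), (np.int64(172), np.int64(136)), (np.int64(17
[... 1957 characters left out ...]
)), (np.int64(282), np.int64(239)), (np.int64(273), np.int64(240)), (np.int64(274), np.int64(240)), (np.int64(275), np.int64(240)), (np.int64(276), np.int64(240)), (np.int64(277), np.int64(240)), (np.int64(278), np.int64(240)), (np.int64(279), np.int64(240)), (np.int64(280), np.int64(240)), (np.int64(281), np.int64(240))]
0.225 602 [[0.546, 0.189, 0.225], [0.554, 0.195, 0.226], [0.638, 0.207, 0.237], [0.723, 0.219, 0.244], [0.727, 0.222, 0.245]]
0.245 602 [[0.545, 0.185, 0.245], [0.557, 0.19, 0.246], [0.654, 0.205, 0.249], [0.718, 0.218, 0.258], [0.727, 0.222, 0.262]]
0.262 123 [[0.692, 0.185, 0.262], [0.693, 0.187, 0.263], [0.702, 0.203, 0.273], [0.705, 0.206, 0.283], [0.705, 0.207, 0.285]]
```

View pics/crop.png

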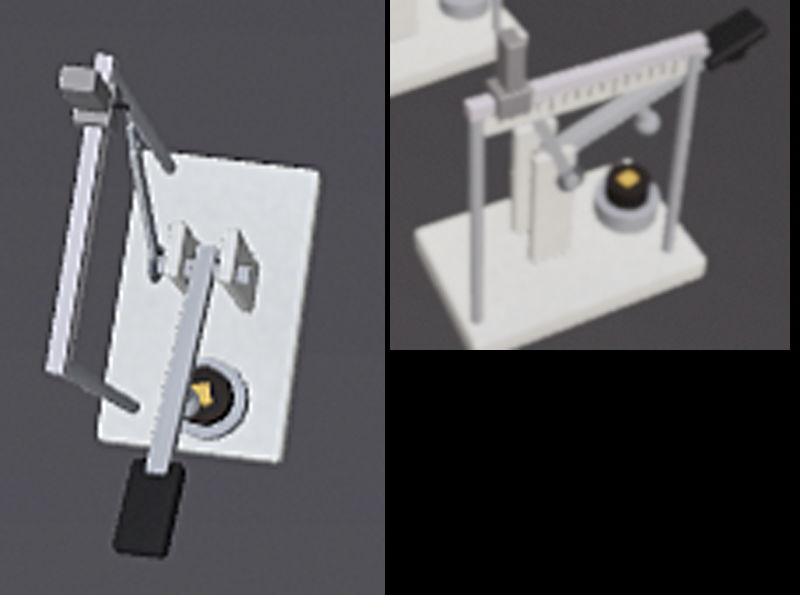

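The crop confirms it: the marker's grey tab is at the rail's far end, the pointer tip is just beside it at crop (122,105), and the paddle is at crop (150,510). Next I'll fit the rail axis and build the geometry.

Run:
```python
from h import *
T=np.load("top0.npz");S=np.load("scene0.npz")
for n,I,w in [("top",T,(115,285,150,260)),("scene",S,(225,365,230,390))]:
    P=cloud(I);C=I["color"].astype(int);m=np.zeros(P.shape[:2],bool);m[w[0]:w[1],w[2]:w[3]]=1
    z=P[...,2]
    k=m&(z>.246)&(z<.254)&(P[...,0]<.68); q=P[k][:,:2]
    l=cv2.fitLine(q.astype(np.float32),cv2.DIST_HUBER,0,.01,.01).ravel();print(n,"rail",l,np.degrees(np.arctan(l[1]/l[0])),len(q))
    r=cv2.minAreaRect((q*1000).astype(np.float32).copy());print(r)
    k=m&(C.max(2)<60)&(z>.15)&(z<.21)&(P[...,0]<.53);q=P[k]
    print(cv2.minAreaRect((q[:,:2]*1000).astype(np.float32).copy()))
    A=np.c_[q[:,:2]-q[:,:2].mean(0),np.ones(len(q))];print("plane",np.linalg.lstsq(A,q[:,2],rcond=None)[0])
    # ray onto z=.297 for top marker pixels
    k=m&(z>.293)&(z<.301);v,u=np.nonzero(k);q=P[k];print("tab",q.mean(0),cv2.minAreaRect((q[:,:2]*1000).astype(np.float32).copy()))
    k=m&(z>.012)&(z<.045)&(C.min(2)>180);q=P[k];print("base",cv2.minAreaRect((q[:,:2]*1000).astype(np.float32).copy()))
    br=m&(C[...,0]>C[...,2]+60)&(z>.03);print("brass",P[br].mean(0),len(P[br]))
```

```text
top rail [ 0.9899247  -0.14159466  0.611543    0.20707701] -8.140133 318
((614.2359619140625, 206.3229217529297), (24.967458724975586, 141.51976013183594), 75.1872787475586)
((478.6978454589844, 173.0489044189453), (32.104305267333984, 71.30113220214844), 81.96817779541016)
plane [-0.37356244  0.07588684  0.19133446]
tab [0.69625148 0.19499128 0.29653836] ((696.2769165039062, 194.82740783691406), (20.06264305114746, 14.149165153503418), 85.6648178100586)
base ((622.9133911132812, 163.9732666015625), (129.44247436523438, 208.40164184570312), 82.29217529296875)
brass [0.55403343 0.16096968 0.06326513] 26
scene rail [ 0.9906188  -0.13665405  0.6144399   0.20784354] -7.8542767 340
((612.0537719726562, 208.0194854736328), (12.372143745422363, 137.06642150878906), 82.01756286621094)
((472.3896484375, 174.09022521972656), (34.582977294921875, 53.90143966674805), 83.17638397216797)
plane [-0.40667099 -0.09621595  0.19116962]
tab [0.69829176 0.1974482  0.2969446 ] ((697.7037963867188, 196.46669006347656), (19.940696716308594, 14.428096771240234), 74.62408447265625)
base ((604.580322265625, 16.846832275390625), (430.2272033691406, 207.95785522460938), 82.48432922363281)
brass [0.56446444 0.17388498 0.07738853] 45
```

{"name": "step_arm", "arguments": {
  "twist": [
    [0,0,-1],
    [0,0,-1],
    [0,0,-1],
    [0,0,-1],
    [0,0,-1],
    [0,0,-1]
  ],
  "dp": [
    [0.6,-0.9,0.3],
    [0.6,-0.9,0.3],
    [0.6,-0.9,0.3],
    [0.6,-0.9,0.3],
    [0.6,-0.9,0.3],
    [0.6,-0.9,0.3]
  ],
  "jaw": [1,1,1,1,1,1]
}}

```text
time: 0.7
position: [0.3554, 0.343, 0.2923]
eef_rot: [0.001, 0.569, 0.822, 0.001]
wrist_force: [0.3, 0.3, 0.2]
gripper_width: 0.002
grip_force: 0.0
```

{"name": "step_arm", "arguments": {
  "twist": [
    [0,0,-0.64],
    [0,0,-0.64],
    [0,0,-0.64],
    [0,0,-0.64],
    [0,0,-0.64],
    [0,0,-0.64]
  ],
  "dp": [
    [0.55,-0.845,0],
    [0.55,-0.845,0],
    [0.55,-0.845,0],
    [0.55,-0.845,0],
    [0.55,-0.845,-0.2],
    [0.55,-0.845,-0.2]
  ],
  "jaw": [1,1,1,1,1,1]
}}

```text
time: 1.3
position: [0.4605, 0.1742, 0.2467]
eef_rot: [-0.003, 0.754, 0.656, -0.005]
wrist_force: [-0.5, 0.6, -0.7]
gripper_width: 0.0
grip_force: 0.0
```

{"name": "step_arm", "arguments": {
  "twist": [
    [0,0,0],
    [0,0,0],
    [0,0,0],
    [0,0,0],
    [0,0,0],
    [0,0,0]
  ],
  "dp": [
    [0,0,-0.15],
    [0,0,-0.25],
    [0,0,-0.3],
    [0,0,-0.35],
    [0,0,-0.4],
    [0,0,-0.4]
  ],
  "jaw": [1,1,1,1,1,1]
}}

```text
time: 1.9
position: [0.4632, 0.1769, 0.1708]
eef_rot: [-0.0, 0.753, 0.658, -0.0]
wrist_force: [-0.0, 0.3, -0.0]
gripper_width: -0.0
grip_force: 0.0
```

Run:
```python
from h import *
s=get_image("scene");save(s,"s1.png")
c=cv2.resize(s["color"][180:365,230:430],None,fx=3.2,fy=3.2,interpolation=2)
cv2.imwrite("pics/c1.png",c[:,:,::-1]);print(read_state()["wrist_force"])
```

```text
[-0.58143969 -0.00123081  0.40776306]
```

View pics/c1.png

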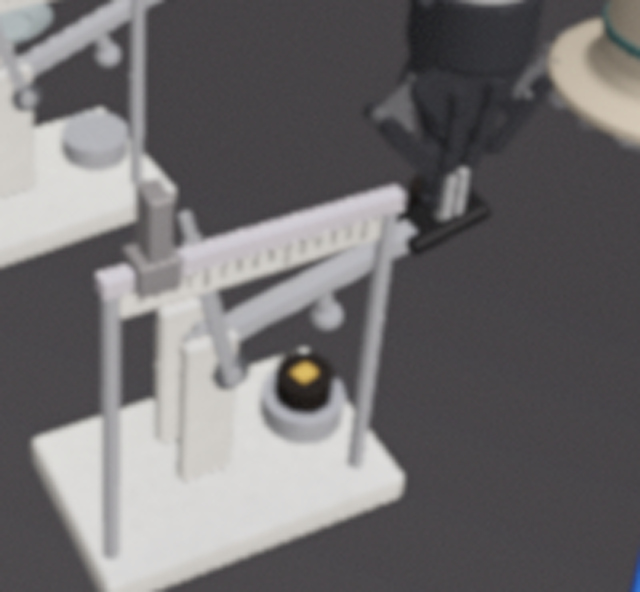

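The crop shows the shut fingertips on the paddle at (450,215). The lever has come down partway and the pointer has swung to (190,220). I'll keep pressing, more slowly.

{"name": "step_arm", "arguments": {
  "twist": [
    [0,0,0],
    [0,0,0],
    [0,0,0],
    [0,0,0],
    [0,0,0],
    [0,0,0]
  ],
  "dp": [
    [0,0,-0.03],
    [0,0,-0.06],
    [0,0,-0.09],
    [0,0,-0.12],
    [0,0,-0.15],
    [0,0,-0.18]
  ],
  "jaw": [1,1,1,1,1,1]
}}

```text
time: 2.55
position: [0.463, 0.1765, 0.1347]
eef_rot: [-0.0, 0.753, 0.658, -0.0]
wrist_force: [-0.5, 0.2, 2.6]
gripper_width: 0.003
grip_force: 1.1
```

{"name": "step_arm", "arguments": {
  "twist": [
    [0,0,0],
    [0,0,0],
    [0,0,0],
    [0,0,0]
  ],
  "dp": [
    [0,0,-0.02],
    [0,0,-0.04],
    [0,0,-0.06],
    [0,0,-0.08]
  ],
  "jaw": [1,1,1,1]
}}

```text
time: 2.95
position: [0.4632, 0.1765, 0.119]
eef_rot: [0.0, 0.753, 0.658, -0.0]
wrist_force: [-1.7, 0.7, 2.1]
gripper_width: -0.001
grip_force: 1.1
```

{"name": "step_arm", "arguments": {
  "twist": [
    [0,0,0],
    [0,0,0],
    [0,0,0]
  ],
  "dp": [
    [0,0,-0.015],
    [0,0,-0.03],
    [0,0,-0.045]
  ],
  "jaw": [1,1,1]
}}

```text
time: 3.25
position: [0.4635, 0.1765, 0.1102]
eef_rot: [0.0, 0.753, 0.658, 0.0]
wrist_force: [-0.1, -0.5, 2.2]
gripper_width: -0.001
grip_force: 1.1
```

{"name": "step_arm", "arguments": {
  "twist": [
    [0,0,0],
    [0,0,0],
    [0,0,0]
  ],
  "dp": [
    [0,0,-0.015],
    [0,0,-0.03],
    [0,0,-0.045]
  ],
  "jaw": [1,1,1]
}}

```text
time: 3.55
position: [0.4642, 0.1765, 0.1013]
eef_rot: [0.001, 0.753, 0.658, 0.001]
wrist_force: [0.6, -0.9, 1.6]
gripper_width: 0.003
grip_force: 1.0
```

{"name": "step_arm", "arguments": {
  "twist": [
    [0,0,0],
    [0,0,0],
    [0,0,0]
  ],
  "dp": [
    [0,0,-0.015],
    [0,0,-0.03],
    [0,0,-0.045]
  ],
  "jaw": [1,1,1]
}}

```text
time: 3.85
position: [0.4639, 0.1768, 0.0923]
eef_rot: [0.0, 0.753, 0.658, 0.001]
wrist_force: [1.0, -0.9, 2.8]
gripper_width: -0.002
grip_force: 1.0
```

{"name": "step_arm", "arguments": {
  "twist": [
    [0,0,0],
    [0,0,0],
    [0,0,0]
  ],
  "dp": [
    [0,0,-0.015],
    [0,0,-0.03],
    [0,0,-0.045]
  ],
  "jaw": [1,1,1]
}}

```text
time: 4.15
position: [0.4649, 0.1768, 0.0876]
eef_rot: [0.001, 0.753, 0.658, 0.002]
wrist_force: [-9.4, -3.5, 45.5]
gripper_width: 0.001
grip_force: 23.5
```

{"name": "step_arm", "arguments": {
  "twist": [
    [0,0,0],
    [0,0,0],
    [0,0,0]
  ],
  "dp": [
    [0,0,0.012],
    [0,0,0.012],
    [0,0,0.012]
  ],
  "jaw": [1,1,1]
}}

```text
time: 4.45
position: [0.4647, 0.1768, 0.0883]
eef_rot: [0.001, 0.753, 0.658, 0.002]
wrist_force: [-3.4, -1.8, 18.7]
gripper_width: -0.0
grip_force: 9.6
```

{"name": "step_arm", "arguments": {
  "twist": [
    [0,0,0],
    [0,0,0],
    [0,0,0],
    [0,0,0],
    [0,0,0],
    [0,0,0]
  ],
  "dp": [
    [0,0,0.1],
    [0,0,0.3],
    [-0.1,0,0.6],
    [-0.1,0,1],
    [-0.1,0,1],
    [-0.1,0,1]
  ],
  "jaw": [1,1,1,1,1,1]
}}

```text
time: 5.05
position: [0.4457, 0.1775, 0.2915]
eef_rot: [0.002, 0.753, 0.658, 0.005]
wrist_force: [0.7, -0.3, -0.7]
gripper_width: -0.002
grip_force: 0.0
```

{"name": "step_arm", "arguments": {
  "twist": [
    [0,0,0],
    [0,0,0],
    [0,0,0],
    [0,0,0]
  ],
  "dp": [
    [-0.3,0,0.4],
    [-0.3,0,0.4],
    [-0.3,0,0.4],
    [-0.3,0,0.4]
  ],
  "jaw": [0,0,0,0]
}}

```text
time: 5.45
position: [0.3829, 0.1767, 0.3656]
eef_rot: [0.0, 0.753, 0.658, 0.001]
wrist_force: [-0.3, -0.1, -0.6]
gripper_width: 0.678
grip_force: 0.0
```

Run:
```python
from h import *
s=get_image("scene");t=get_image("top");np.savez("scene1.npz",**s);np.savez("top1.npz",**t)
a=cv2.resize(t["color"][115:285,150:260],None,fx=3.5,fy=3.5,interpolation=2)
b=cv2.resize(s["color"][225:365,230:390],None,fx=2.5,fy=2.5,interpolation=2)
c=np.zeros((595,800,3),np.uint8);c[:a.shape[0],:a.shape[1]]=a;c[:b.shape[0],390:790]=b
cv2.imwrite("pics/c2.png",c[:,:,::-1]);print(read_state()["position"])
e=np.array([.990,-.139]);n=np.array([.139,.990]);M=np.array([.697,.196])
for nm,I,w in [("top",t,(115,285,150,260)),("scene",s,(225,365,230,390))]:
    P=cloud(I);C=I["color"].astype(int);m=np.zeros(P.shape[:2],bool);m[w[0]:w[1],w[2]:w[3]]=1
    z=P[...,2];X=(P[...,:2]-M)@e;Y=(P[...,:2]-M)@n
    tab=m&(z>.293)&(z<.301);print(nm,"tab",P[tab].mean(0).round(4))
    k=m&(z>.15)&(z<.27)&(Y<-.013)&(Y>-.029)&(X>-.135)&(X<.01)
    v,u=np.nonzero(k)
    for zz in np.arange(.15,.27,.01):
        j=k&(z>zz)&(z<zz+.01)
        if j.sum(): print(round(zz,2),j.sum(),X[j].mean().round(4),X[j].min().round(4),X[j].max().round(4),Y[j].mean().round(4),z[j].max().round(4))
```

```text
[0.38300163 0.17643671 0.36380848]
top tab [0.6963 0.1948 0.2966]
0.15 4 -0.0699 -0.0755 -0.0665 -0.023 0.1561
0.16 4 -0.0712 -0.074 -0.0686 -0.0232 0.1661
0.17 6 -0.0748 -0.0786 -0.0708 -0.0234 0.1791
0.18 5 -0.0756 -0.0802 -0.0721 -0.0228 0.186
0.19 7 -0.0791 -0.0857 -0.0747 -0.0225 0.1983
0.2 8 -0.0831 -0.0882 -0.0784 -0.0233 0.2093
0.21 4 -0.086 -0.0897 -0.0807 -0.0234 0.2177
0.22 6 -0.0869 -0.0917 -0.0826 -0.0234 0.228
0.23 8 -0.09 -0.094 -0.0844 -0.0227 0.2373
0.24 6 -0.0756 -0.0943 0.0004 -0.0212 0.2494
0.25 12 -0.0544 -0.0963 0.0025 -0.0193 0.2577
0.26 1 -0.0927 -0.0927 -0.0927 -0.0229 0.2605
scene tab [0.6985 0.1974 0.2969]
0.15 22 -0.0697 -0.076 -0.0643 -0.0205 0.1598
0.16 26 -0.0723 -0.0792 -0.0674 -0.0203 0.1697
0.17 24 -0.0751 -0.0816 -0.07 -0.0203 0.1799
0.18 25 -0.0767 -0.0844 -0.0714 -0.0209 0.1899
0.19 16 -0.0797 -0.0851 -0.0747 -0.0203 0.1966
0.23 17 -0.0886 -0.0946 -0.0845 -0.0211 0.2398
0.24 16 -0.091 -0.0955 -0.0878 -0.0205 0.2497
0.25 15 -0.0933 -0.0967 -0.0897 -0.0212 0.2585
```

View pics/c2.png

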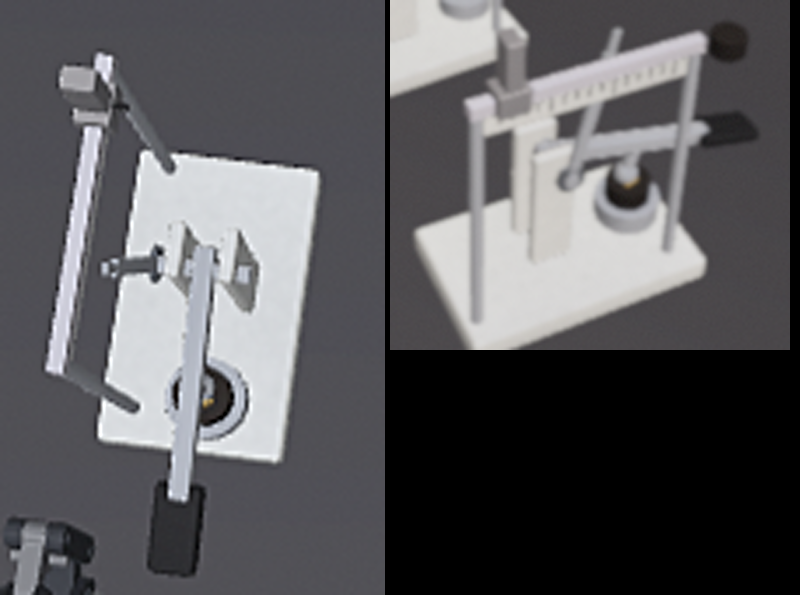

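The foot rests on the mount and the lever has stayed down. The pointer tip is at crop (105,268) and (617,33), 94 mm from the marker along the rail. The marker hasn't moved, still at crop (75,85).

{"name": "step_arm", "arguments": {
  "twist": [
    [0,0,0],
    [0,0,0],
    [0,0,0],
    [0,0,0],
    [0,0,0]
  ],
  "dp": [
    [0.9,0.05,0],
    [0.9,0.05,0],
    [0.9,0.05,0],
    [0.9,0.05,0],
    [0.9,0.05,0]
  ],
  "jaw": [0,0,0,0,0]
}}

```text
time: 6.05
position: [0.5675, 0.186, 0.3603]
eef_rot: [-0.001, 0.754, 0.657, -0.003]
wrist_force: [-1.2, 0.2, -0.4]
gripper_width: 0.999
grip_force: 0.0
```

{"name": "step_arm", "arguments": {
  "twist": [
    [0,0,0],
    [0,0,0],
    [0,0,0],
    [0,0,0],
    [0,0,0]
  ],
  "dp": [
    [0.67,0.05,0],
    [0.67,0.05,0],
    [0.67,0.05,0],
    [0.67,0.05,0],
    [0.67,0.05,0]
  ],
  "jaw": [0,0,0,0,0]
}}

```text
time: 6.55
position: [0.6972, 0.1963, 0.3623]
eef_rot: [-0.002, 0.753, 0.658, -0.003]
wrist_force: [0.3, 0.1, -0.1]
gripper_width: 0.999
grip_force: 0.0
```

{"name": "step_arm", "arguments": {
  "twist": [
    [0,0,0],
    [0,0,0],
    [0,0,0],
    [0,0,0],
    [0,0,0]
  ],
  "dp": [
    [0,0,-0.15],
    [0,0,-0.3],
    [0,0,-0.4],
    [0,0,-0.47],
    [0,0,-0.47]
  ],
  "jaw": [0,0,0,0,0]
}}

```text
time: 7.05
position: [0.6942, 0.1964, 0.2697]
eef_rot: [-0.002, 0.753, 0.658, -0.002]
wrist_force: [0.5, 0.1, 0.1]
gripper_width: 1.002
grip_force: 0.0
```

{"name": "step_arm", "arguments": {
  "twist": [
    [0,0,0],
    [0,0,0],
    [0,0,0],
    [0,0,0],
    [0,0,0],
    [0,0,0],
    [0,0,0],
    [0,0,0]
  ],
  "dp": [
    [0,0,0],
    [0,0,0],
    [0,0,0],
    [0,0,0],
    [0,0,0],
    [0,0,0],
    [0,0,0],
    [0,0,0]
  ],
  "jaw": [0.5,0.7,0.8,1,1,1,1,1],
  "squeeze": 20
}}

```text
time: 7.85
position: [0.6973, 0.1966, 0.2723]
eef_rot: [0.0, 0.753, 0.658, 0.0]
wrist_force: [-1.8, 0.1, 4.1]
gripper_width: 0.156
grip_force: 23.6
```

{"name": "step_arm", "arguments": {
  "twist": [
    [0,0,0],
    [0,0,0],
    [0,0,0],
    [0,0,0],
    [0,0,0],
    [0,0,0],
    [0,0,0],
    [0,0,0]
  ],
  "dp": [
    [-0.06,0.008,0.01],
    [-0.13,0.018,0.01],
    [-0.2,0.028,0.01],
    [-0.27,0.038,0.01],
    [-0.34,0.048,0.01],
    [-0.41,0.057,0.01],
    [-0.465,0.065,0.01],
    [-0.465,0.065,0.01]
  ],
  "jaw": [1,1,1,1,1,1,1,1]
}}

```text
time: 8.65
position: [0.6016, 0.2098, 0.2724]
eef_rot: [-0.001, 0.753, 0.658, -0.002]
wrist_force: [-1.3, 1.4, -5.1]
gripper_width: 0.161
grip_force: 22.2
```

```bash
cat > chk.py <<'E'
from h import *
import sys
s=get_image("scene");t=get_image("top")
c=cv2.resize(s["color"][180:365,230:430],None,fx=3.2,fy=3.2,interpolation=2)
cv2.imwrite("pics/"+sys.argv[1],c[:,:,::-1]);print(read_state()["position"],read_state()["wrist_force"])
e=np.array([.990,-.139]);n=np.array([.139,.990]);M=np.array([.697,.196])
for nm,I,w in [("top",t,(115,285,150,260)),("scene",s,(225,365,230,390))]:
    P=cloud(I);m=np.zeros(P.shape[:2],bool);m[w[0]:w[1],w[2]:w[3]]=1
    z=P[...,2];X=(P[...,:2]-M)@e;Y=(P[...,:2]-M)@n
    tab=m&(z>.293)&(z<.301)&(abs(Y)<.015)&(X>-.14)&(X<.02)
    if tab.any(): print(nm,"tab X",X[tab].mean(),X[tab].min(),X[tab].max(),P[tab].mean(0),tab.sum())
    for zz in np.arange(.15,.27,.02):
        j=m&(Y<-.013)&(Y>-.029)&(X>-.135)&(X<.01)&(z>zz)&(z<zz+.02)
        if j.any(): print(round(zz,2),j.sum(),np.median(X[j]).round(4),Y[j].mean().round(4))
E
python3 chk.py c3.png
```

```text
[0.60291841 0.20966656 0.27239488] [-1.36276338  0.72633213 -7.62246298]
top tab X -0.09547232147030651 -0.11426347831800401 -0.0828003923212368 [0.6013855  0.20185587 0.29644564] 41
0.15 9 -0.071 -0.0237
0.17 11 -0.0748 -0.0231
0.19 15 -0.0816 -0.0229
0.21 10 -0.087 -0.0234
0.23 12 -0.0903 -0.0227
0.25 14 -0.0942 -0.0199
scene tab X -0.09154057722143771 -0.11477722608839319 -0.07391744949741176 [0.60737302 0.21621486 0.29701136] 98
0.15 46 -0.0713 -0.0208
0.17 50 -0.0759 -0.0208
0.19 15 -0.0798 -0.0201
0.23 16 -0.0881 -0.0215
0.25 10 -0.0913 -0.021
```

View pics/c3.png

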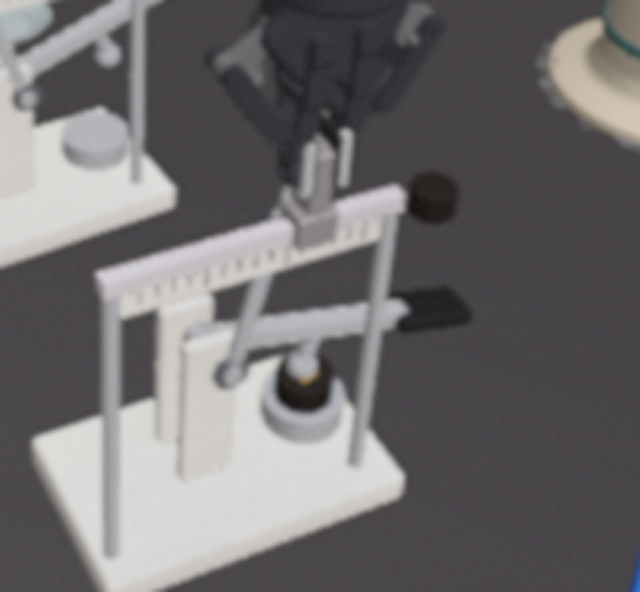

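The crop shows the marker's tab at (318,175) gripped and level with the pointer, with the lever still on the mount. Next I'll release and retreat.

{"name": "step_arm", "arguments": {
  "twist": [
    [0,0,0],
    [0,0,0],
    [0,0,0],
    [0,0,0],
    [0,0,0]
  ],
  "dp": [
    [0,0,0],
    [0,0,0],
    [0,0,0],
    [0,0,0],
    [0,0,0]
  ],
  "jaw": [0.6,0.4,0.2,0.2,0.2]
}}

```text
time: 9.25
position: [0.6047, 0.2095, 0.2742]
eef_rot: [0.0, 0.753, 0.658, 0.0]
wrist_force: [0.5, 0.0, -0.5]
gripper_width: 0.801
grip_force: 0.0
```

{"name": "step_arm", "arguments": {
  "twist": [
    [0,0,0],
    [0,0,0],
    [0,0,0],
    [0,0,0],
    [0,0,0],
    [0,0,0],
    [0,0,0],
    [0,0,0]
  ],
  "dp": [
    [0,0,0.1],
    [0,0,0.25],
    [0,0,0.45],
    [0,0,0.6],
    [-0.3,0,0.6],
    [-0.6,0,0.6],
    [-0.8,0,0.6],
    [-0.8,0,0.6]
  ],
  "jaw": [0.2,0.2,0.2,0.2,0.2,0.2,0.2,0.2]
}}

```text
time: 10.05
position: [0.4391, 0.2094, 0.3952]
eef_rot: [-0.0, 0.753, 0.658, 0.0]
wrist_force: [0.6, 0.3, -0.2]
gripper_width: 0.799
grip_force: 0.0
```

```bash
python3 chk.py c4.png
```

```text
[0.4428864  0.20962281 0.39512129] [0.74899359 0.58727396 0.11056033]
top tab X -0.0941965202353777 -0.10123005817838027 -0.08673811523616802 [0.60351076 0.20781417 0.29647341] 82
0.15 10 -0.0714 -0.0233
0.17 12 -0.0744 -0.0228
0.19 13 -0.0822 -0.023
0.21 11 -0.0857 -0.0235
0.23 14 -0.0905 -0.0225
0.25 12 -0.0938 -0.0189
scene tab X -0.0917298414778333 -0.09938641141565335 -0.08593575611215923 [0.60666256 0.21251637 0.2967926 ] 56
0.15 48 -0.0711 -0.0206
0.17 49 -0.0763 -0.0207
0.19 14 -0.079 -0.0203
0.23 12 -0.0876 -0.022
0.25 8 -0.0922 -0.0212
```

View pics/c4.png

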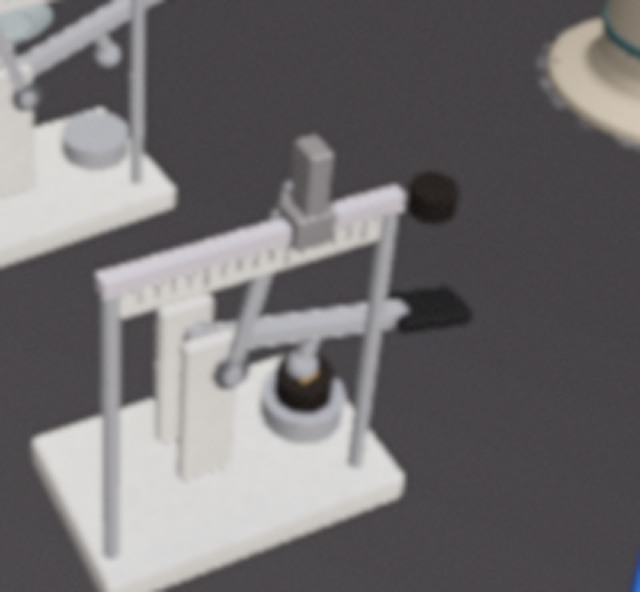

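The robot is clear of the gauge. The marker at (312,190) is level with the pointer to within about 1 mm, and the foot rests on the mount at (303,365).

```bash
python3 -c "
from bench import *
print(close_job())"
```

```text
the job is handed in; nothing more can be done
None
```

I pressed the loaded gauge's lever firmly onto its mount, slid the marker level with the pointer (within about 1 mm by camera), and handed the job in at about 10 s with the robot clear; no verdict was returned.

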